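Nest the mixing cups into the tray

TASK

Pack the three white mixing cups into the empty bay of the grey tray: stand one cup upright on the round rubber pad there and nest the other two into it, fully home, so that they form one straight stack. Do not knock a cup over, and leave the two tins standing in their bays.

Things in the scene. Friction and masses are not known exactly. Their poses are not given: they have to be found in the camera images.
- cup_a: White plastic stacking cup, one of three alike, 100 mm tall, open on top. Outside diameter: foot 40, tapering to 54 at 58 mm up, where a shoulder steps out to a straight 66 mm collar up to the rim. Mouth 61 mm inside; at 58-62 mm up the inside is 51. Nested, its shoulder rests on the lower cup's rim, 42 mm higher, about 2 mm side play. Grip the collar. Origin: centre of the underside; z up.
- cup_b: White plastic stacking cup, one of three alike, 100 mm tall, open on top. Outside diameter: foot 40, tapering to 54 at 58 mm up, where a shoulder steps out to a straight 66 mm collar up to the rim. Mouth 61 mm inside; at 58-62 mm up the inside is 51. Nested, its shoulder rests on the lower cup's rim, 42 mm higher, about 2 mm side play. Grip the collar. Origin: centre of the underside; z up.
- cup_c: White plastic stacking cup, one of three alike, 100 mm tall, open on top. Outside diameter: foot 40, tapering to 54 at 58 mm up, where a shoulder steps out to a straight 66 mm collar up to the rim. Mouth 61 mm inside; at 58-62 mm up the inside is 51. Nested, its shoulder rests on the lower cup's rim, 42 mm higher, about 2 mm side play. Grip the collar. Origin: centre of the underside; z up.
- tray: Low grey open tray, fixed, 260 mm long (its x axis) by 90 mm wide (its y axis) and 45 mm high, walls and floor 5 mm, parted by two cross walls into three bays of 80 x 80 mm whose centres lie at x = -85, 0 and +85 mm. Two bays hold a tin, one is empty. Origin: centre of the underside.
- pad: Round dark rubber pad, 60 mm in diameter, 3 mm thick, fixed in the centre of the tray's empty bay, on its floor. Origin: centre of its underside (5 mm above the worktop); z up.
- short_tin: Closed round paint tin, about 76 mm in diameter and 61 mm tall, standing in an outer or middle bay of the tray; it stays there. Origin: centre of the underside; z up.
- tall_tin: Closed round paint tin, about 72 mm in diameter and 71 mm tall, standing in an outer or middle bay of the tray; it stays there. Origin: centre of the underside; z up.
Things that resemble listed ones, but are neither listed nor needed, are in the scene too. Leave any orange look-alike of the cup_c alone. What is shaped like the cup_b but red is not meant.

How it is judged:
By the outcome, as a careful person would: the job done as asked, in the order asked, and still so for the second after the job is handed in, with the robot touching nothing.
It also fails if it takes over 72 s, if anything falls off the work surface, if the arm or the gripper's body presses on something with over 40 N, if the wrist force passes 120 N, or if a joint passes its speed limit or range.

ROBOT

A 6-joint arm with a two-finger parallel gripper is mounted at the origin on a cart in front of the work surface, level with it; the furniture and walls round the work are solid. World frame = base frame: x ahead of the robot, y to its left, z up, the work surface at z = 0. Lengths are in m, angles in rad, forces in N, time in s.
With the tool pointing down it reaches from about 0.25 to 0.775 m from the base axis. Payload 4 kg.
Tool frame: the origin (TCP) lies between the finger pads; the fingertips stand 19 mm ahead of it and the grasp point (between the pads) is the TCP; z points along the fingers, y is the line along which they close (so a half turn about z gives the same grasp; the last joint's range is limited). The gripper opens to 85 mm and grips with 20 to 120 N. Pads are 22 mm wide; open, the fingers measure 114 mm over their backs; the gripper's body (76 mm by 85 mm) begins 54 mm behind the grasp point. The pads swing forward as they close: fully open they stand 13 mm farther back than shut.
Start: joints at [-1.21, 0.087, 1.371, -0, 1.684, -0.103], TCP at [0.246, -0.492, 0.216] pointing down, gripper open.
Joint ranges: [-3.1, 3.1], [-0.76, 2.03], [0.27, 2.55], [-1.08, 4.22], [0.17, 2.65], [-2.57, 2.57]. Speed limits (rad/s): [2.79, 2.79, 3.14, 3.14, 3.14, 3.14].

INTERFACE

Orientations are given as a unit quaternion [w, x, y, z].
In Python, from rig import env gives the robot as it stands.
- The arm moves only by the tool play_rows, never from a script. Its argument "deltas" is a list of rows, each a list of 6 numbers: the shift along the tool's x, y, z scaled (see below), then the turn, a rotation vector about the tool's x, y, z scaled (see below). In form: [[x, y, z, ax, ay, az], ...]. A call has 1 to 8 rows; each row shifts and turns the commanded pose from where the row before left it, along the tool's axes as they then stand; what a row does not reach is not made up. The controller multiplies each number of a shift by 20 mm and each number of a turn by 4 degrees. A row lasts 1/10 s, in which the tool goes at most 50 mm and 8.59 degrees, less where a joint would pass 70% of its speed; a pose out of reach is approached as far as the arm can. A call with a number of a shift or a turn outside -1 to 1 is refused whole. A call with a gripper value outside its range is refused whole. "grip" is the opening, from 0 (shut) to 1 (fully open), set as the call begins (left out, the last holds). The fingers move at their own pace and stop on an object; "squeeze" is the grip in N (left out, the last holds). Time passes only in rows, so rows that do not move let the fingers close. It gives the time, the measured TCP pose, the force, the opening and the grip force at its end, in the units of the state.
- env.get_obs(): the state, without advancing time (a new reading comes with each control period).
- env.get_image(name): name is "scene" or "top" or "wrist"; returns the picture (384x512x3 uint8, red, green, blue); there is no depth.
- env.camera_params(name): a dict with "intrinsics" (3x3 intrinsics, pixels), "eye" and "orientation" of the camera in the world. Camera axes: x right, y down, z forward; pixel columns grow to the right and rows downward; lengths in m; the calibration is good to about 2 mm. A picture is of the moment at which its call begins: read the wrist's pose just before it. camera_params takes no time and is no camera call; for the wrist camera it gives the pose at the moment of the call.
- env.finish_job(): hands the job in; it is judged then, once.
Trained networks look in the newest picture that a camera, given by its name, has taken for a name from the list of things; names that differ only in an ending like _2 or _b are one class to them, and where a whole thing is asked for, a point or a joint stands for the part that bears it (a point fixed in the world has none). Each returns a list of dicts, best first, with "confidence" (0 to 1); they miss things now and then, are a little off and sometimes report something else, mostly with a low value. They report only what shows in the picture. A call takes as long as a camera call. They do not tell look-alikes from the thing itself.
- env.search_frame(thing, camera): "rect" ([left, top, width, height] in pixels, round what is visible of it).
- env.trace(thing, camera): "pixels" (384x512 bool, what is visible of it) and "rect" ([left, top, width, height] in pixels, round what is visible of it).
The state is a dict: "time": time; "qpos": joint angles; "qd": joint speeds; "effort": joint torques, N m; "eef_pos": TCP position; "ee_rot": TCP orientation; "contact_force": force on the tool from outside, world axes, zero at the start; "torque": the same for the moment, N m; "opening": opening from 0.0 (shut) to 1.0 (fully open); "finger_force": force on a finger pad.
Only numpy, scipy, OpenCV 4.12 (cv2) and the standard library are available. Lean on these libraries where they do the work, as an engineer would, in place of code of your own. Each camera call takes 0.05 s, during which the arm holds its last target. There are 200 camera calls.

## Working session

There is one attempt and no reset: what is moved stays moved. The work goes in short steps, Python scripts to look and compute and a tool call to move; the robot and the scene stay as the last step left them, time stands still between calls to the robot, and variables do not carry over. Pictures are saved under pics/ and viewed, at most 10 in all, crops included, and the job is handed in when it is done.

Besides the shell and the picture viewer there is one more tool, called after "Emit:" by a JSON object that holds its "op" and its "data", one argument or row to a line. play_rows: Moves the arm, as the interface text tells. Shifts and turns lie within -1 to 1; 1 stands for 20 mm of shift or 4 degrees of turn. Its arguments: {"type":"object","properties":{"deltas":{"type":"array","items":{"type":"array","items":{"type":"number","minimum":-1,"maximum":1}}},"grip":{"type":"number"},"squeeze":{"type":"number"}},"required":["deltas"]}

```bash
mkdir -p pics; cat > h.py <<'E'
import numpy as np,cv2
from rig import env
from scipy.spatial.transform import Rotation as R
def cam(n):
    p=env.camera_params(n);q=np.array(p['orientation'],float)
    M=q if q.shape==(3,3) else R.from_quat(q[[1,2,3,0]]).as_matrix()
    return np.array(p['intrinsics']),np.array(p['eye']),M
def ray(n,uv,z,c=None):
    K,e,M=c or cam(n);d=M@np.linalg.inv(K)@[uv[0],uv[1],1]
    return e+d*(z-e[2])/d[2]
def proj(n,P,c=None):
    K,e,M=c or cam(n);q=(np.atleast_2d(P)-e)@M@K.T
    return q[:,:2]/q[:,2:]
def save(im,f): cv2.imwrite('pics/'+f,im[:,:,::-1])
E
python3 - <<'E'
from h import *
for n in ['scene','top']:
    im=env.get_image(n);save(im,n+'1.png');print(n,env.camera_params(n)['eye'])
    for t in ['cup_a','tray','pad','short_tin','tall_tin']:
        print(t,[(np.round(d['rect']).tolist(),round(d['confidence'],2)) for d in env.search_frame(t,n)])
print(env.get_obs())
E
```

```text
scene [-0.16334569  0.69884967  0.60985753]
cup_a [([247.0, 159.0, 26.0, 44.0], 0.96), ([314.0, 153.0, 24.0, 39.0], 0.91), ([294.0, 182.0, 31.0, 49.0], 0.82), ([271.0, 137.0, 23.0, 41.0], 0.68), ([128.0, 211.0, 36.0, 52.0], 0.58)]
tray [([160.0, 206.0, 101.0, 73.0], 0.97), ([189.0, 212.0, 29.0, 35.0], 0.25)]
pad [([172.0, 222.0, 18.0, 11.0], 0.45), ([211.0, 230.0, 38.0, 34.0], 0.42)]
short_tin [([212.0, 230.0, 38.0, 33.0], 0.76)]
tall_tin [([188.0, 215.0, 31.0, 31.0], 0.82), ([292.0, 180.0, 34.0, 50.0], 0.4)]
top [0.44590478 0.00737461 0.97853759]
cup_a [([331.0, 115.0, 26.0, 33.0], 0.85), ([274.0, 208.0, 28.0, 27.0], 0.81), ([277.0, 143.0, 24.0, 26.0], 0.73), ([129.0, 161.0, 32.0, 29.0], 0.67), ([335.0, 176.0, 29.0, 26.0], 0.66)]
tray [([176.0, 149.0, 35.0, 95.0], 0.65)]
pad [([185.0, 156.0, 22.0, 13.0], 0.79)]
short_tin [([172.0, 212.0, 34.0, 25.0], 0.94)]
tall_tin [([175.0, 180.0, 31.0, 26.0], 0.77)]
{'time': 0.6, 'qpos': array([-1.21009990e+00,  8.71790791e-02,  1.37067819e+00,  1.15356637e-05,
        1.68358705e+00, -1.03097428e-01]), 'qd': array([4.49252489e-04, 6.01815447e-05, 9.10304563e-04, 5.66707034e-04,
       1.06423827e-03, 1.82723823e-03]), 'effort': array([-4.17767587e-04, -3.51450098e+01, -3.13266778e+01, -1.97098161e-04,
        2.37399236e-04,  8.33252187e-06]), 'eef_pos': array([ 0.24605047, -0.49192625,  0.2156634 ]), 'ee_rot': array([7.28197287e-05, 9.73232034e-01, 2.29824719e-01, 1.52103584e-05]), 'contact_force': array([ 0.26297135, -0.1678935 ,  0.09756319]), 'torque': array([ 0.03912089, -0.01489643, -0.06512206]), 'finger_force': 0.0, 'opening': 0.9990409260330924}
```

```bash
python3 - <<'E'
import cv2
a=cv2.imread('pics/top1.png');b=cv2.imread('pics/scene1.png')
cv2.imwrite('pics/t2.png',cv2.resize(a[90:270,110:380],(800,533),interpolation=cv2.INTER_CUBIC))
cv2.imwrite('pics/s2.png',cv2.resize(b[110:300,100:370],(800,563),interpolation=cv2.INTER_CUBIC))
E
```

```text
(no output)
```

View pics/t2.png

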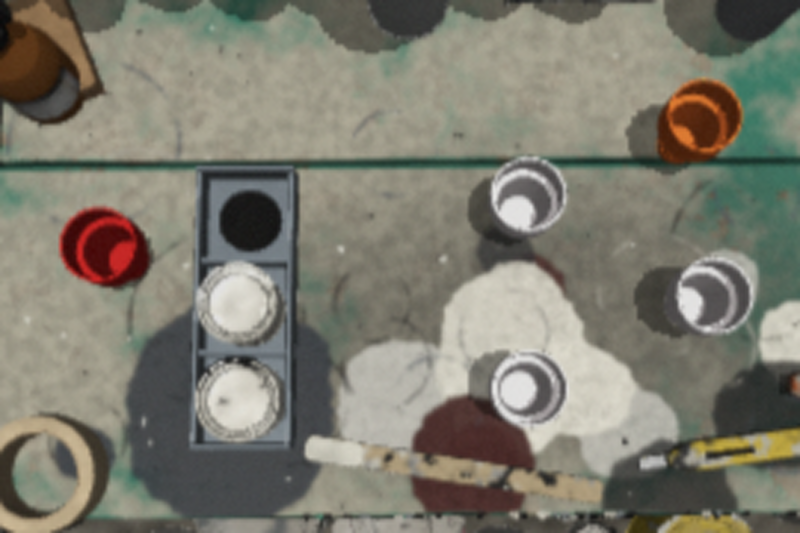

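View pics/s2.png

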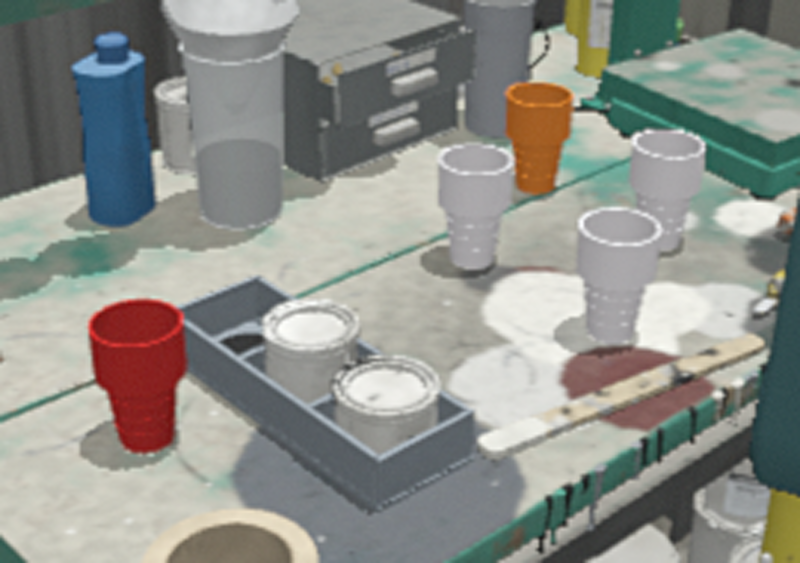

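View pics/top1.png

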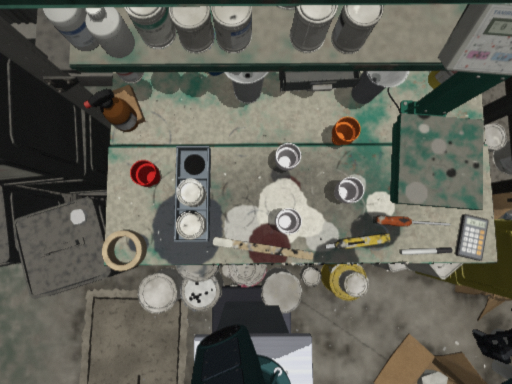

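The top crop shows the white cups at (528,195), (715,293) and (528,387), with the red cup at (105,245) and the orange one at (700,120) as look-alikes. The empty bay with its dark pad is at (250,220), and the tins are below it. The three white ones fit the description. This enlarged crop confirms it, and all of them stand upright. Next I fit the positions by silhouette.

```bash
cat >> h.py <<'E'
from scipy.optimize import minimize
th=np.linspace(0,2*np.pi,40,endpoint=False)
def ring(x,y,r,z): return np.c_[x+r*np.cos(th),y+r*np.sin(th),0*th+z]
S=8
def sil(n,x,y,c,z0=0):
    m=np.zeros((384*2,512*2),np.uint8)
    for a,b in [((.020,0),(.027,.058)),((.033,.058),(.033,.1))]:
        p=proj(n,np.r_[ring(x,y,a[0],z0+a[1]),ring(x,y,b[0],z0+b[1])],c)
        cv2.fillConvexPoly(m,cv2.convexHull(np.round(((p+.5)*2-.5)*16).astype(np.int32)),1,shift=4)
    return m
def fit(n,mask,x,y,c=None,z0=0):
    c=c or cam(n);M=cv2.resize(mask.astype(np.uint8),None,fx=2,fy=2,interpolation=cv2.INTER_NEAREST)
    f=lambda v:-((s:=sil(n,*v,c,z0))&M).sum()/(s|M).sum()
    r=minimize(f,[x,y],method='Nelder-Mead',options=dict(initial_simplex=[[x-.01,y-.01],[x+.012,y-.004],[x,y+.012]],xatol=2e-4,fatol=1e-5))
    return r.x,-r.fun
E
python3 - <<'E'
from h import *
for n in ['top','scene']:
    im=env.get_image(n);c=cam(n)
    for d in env.trace('cup_a',n):
        l,t,w,h=d['rect'];u=np.array([l+w/2,t+h/2])
        col=np.median(im[d['pixels']],axis=0)
        x,q=fit(n,d['pixels'],*ray(n,u,.05,c)[:2],c)
        print(n,np.round(u),col,np.round(x,4),round(q,3),round(d['confidence'],2))
    for t,z in [('pad',.008),('tray',.045),('short_tin',.061),('tall_tin',.071)]:
        for d in env.trace(t,n)[:1]:
            m=d['pixels'].astype(np.uint8);k=cv2.findContours(m,0,2)[0];k=max(k,key=len)
            (cx,cy),wh,a=cv2.minAreaRect(k)
            print(t,round(cx,1),round(cy,1),wh,a,ray(n,(cx,cy),z,c).round(4),d['confidence'])
            if t=='tray':
                for b in cv2.boxPoints(((cx,cy),wh,a)): print(b,ray(n,b,.045,c).round(4))
E
```

```text
top [290. 221.] [164. 161. 161.] [ 0.4234 -0.1778] -0.0 0.82
top [146. 173.] [92. 19. 18.] [0.6666 0.3007] -0.0 0.78
top [346. 129.] [93. 44. 18.] [ 0.7432 -0.3546] -0.0 0.7
top [348. 192.] [105.5 103.  103.5] [ 0.502  -0.3358] -0.0 0.62
top [290. 155.] [140. 138. 138.] [ 0.6801 -0.1594] -0.0 0.57
pad 194.0 164.0 (19.798988342285156, 19.798988342285156) 45.0 [0.6219 0.1606 0.008 ] 0.73
tray 192.0 193.0 (96.0, 36.0) 90.0 [0.536  0.1593 0.045 ] 0.92
[174. 145.] [0.6682 0.2099 0.045 ]
[210. 145.] [0.6675 0.1115 0.045 ]
[210. 241.] [0.4077 0.1102 0.045 ]
[174. 241.] [0.4084 0.2057 0.045 ]
short_tin 191.5 224.0 (28.0, 29.0) 90.0 [0.4528 0.1572 0.061 ] 0.77
tall_tin 191.0 193.0 (29.698484420776367, 26.870054244995117) 45.0 [0.5335 0.1577 0.071 ] 0.88
scene [311. 205.] [166. 165. 167.] [ 0.3761 -0.1187] -0.0 0.96
scene [327. 171.] [167. 165. 167.] [ 0.5122 -0.3549] -0.0 0.85
scene [284. 157.] [160.  93.  35.] [ 0.6573 -0.3304] -0.0 0.62
scene [145. 237.] [136.  32.  31.] [0.6244 0.3546] -0.0 0.58
pad 182.1 225.2 (5.820855140686035, 12.126781463623047) 75.96376037597656 [0.6351 0.1551 0.008 ] 0.41
tray 207.5 242.2 (109.8577880859375, 46.062530517578125) 31.660749435424805 [0.4955 0.1879 0.045 ] 0.62
[148.69894 232.94768] [0.608  0.2618 0.045 ]
[172.87665 193.74059] [0.7225 0.1179 0.045 ]
[266.3844 251.4037] [0.3885 0.1176 0.045 ]
[242.2067  290.61078] [0.3299 0.2389 0.045 ]
short_tin 230.0 246.5 (33.0, 36.0) 90.0 [0.4344 0.1778 0.061 ] 0.98
tall_tin 204.5 227.0 (34.0, 31.0) 90.0 [0.5144 0.1803 0.071 ] 0.8h.py:27: RuntimeWarning: overflow encountered in scalar negative
  f=lambda v:-((s:=sil(n,*v,c,z0))&M).sum()/(s|M).sum()
```

```bash
sed -i 's|-((s:=sil(n,\*v,c,z0))&M).sum()/|-float(((s:=sil(n,*v,c,z0))\&M).sum())/|' h.py
python3 - <<'E'
from h import *
for n in ['top','scene']:
    im=env.get_image(n);c=cam(n)
    for d in env.trace('cup_a',n):
        l,t,w,h=d['rect'];u=np.array([l+w/2,t+h/2])
        col=np.median(im[d['pixels']],axis=0)
        x,q=fit(n,d['pixels'],*ray(n,u,.05,c)[:2],c)
        print(n,np.round(u),col,np.round(x,4),round(q,3))
# tray edges/pad sub-pixel: dark pad centroid
im=env.get_image('top');c=cam('top')
g=cv2.cvtColor(im,cv2.COLOR_RGB2GRAY)
x0,y0=178,150;p=g[y0:y0+30,x0:x0+34]
m=(p<32).astype(np.uint8);N,L,st,ce=cv2.connectedComponentsWithStats(m);i=1+st[1:,4].argmax()
print(st[i],ce[i]+[x0,y0],ray('top',ce[i]+[x0,y0],.008,c))
print(g[165,170:215]); print(g[230,170:215])
print(cam('wrist')[1])
E
```

```text
top [351. 193.] [111. 107. 107.] [ 0.5384 -0.2522] 0.962
top [147. 172.] [84. 16. 15.] [0.5847 0.2772] 0.86
top [287. 223.] [165. 162. 163.] [ 0.4605 -0.0926] 0.874
top [287. 157.] [142. 140. 139.] [ 0.6268 -0.0954] 0.883
top [345. 130.] [92. 44. 18.] [ 0.6966 -0.2505] 0.958
scene [328. 172.] [167. 165. 167.] [ 0.5391 -0.2561] 0.845
scene [145. 237.] [136.  32.  31.] [0.5858 0.2779] 0.96
scene [260. 179.] [166. 164. 167.] [ 0.6277 -0.0956] 0.957
scene [310. 206.] [166. 164. 167.] [ 0.458  -0.0921] 0.948
scene [284. 158.] [160.5  93.   36. ] [ 0.6929 -0.2475] 0.956
[  7   5  19  19 283] [194.06360424 164.22968198] [0.62121198 0.16037959 0.008     ]
[151 155 158 156 150 116 118  78  44  47  96 121 124 117  49  24  23  23
  24  23  25  24  25  24  25  26  26  24  24  22  24  22  24  21  41 108
 126 138 119  59  69 133 137 135 134]
[ 73  73  71  75  99 132  99 170 138 166 158 171 203 209 210 212 214 215
 217 218 219 220 218 218 218 218 222 218 206 169 160 163 172 106  80  93
 108 124  61  47  67  70  69  69  70]
[ 0.31234947 -0.45904802  0.37309157]
```

The silhouette fits from both cameras agree:

| Thing | x (m) | y (m) |
|---|---|---|
| Cup C | 0.539 | -0.254 |
| Cup B | 0.627 | -0.0955 |
| Cup A | 0.459 | -0.0925 |
| Pad | 0.621 | 0.160 |

I'll turn the fingers to close along y, then go above C.

Emit:
{"op": "play_rows", "data": {
  "deltas": [
    [0, 0, 0, 0, 0, 0.95],
    [0, 0, 0, 0, 0, 0.95],
    [0, 0, 0, 0, 0, 0.95],
    [0, 0, 0, 0, 0, 0.95],
    [0, 0, 0, 0, 0, 0.95],
    [0, 0, 0, 0, 0, 0.95],
    [0, 0, 0, 0, 0, 0.94],
    [0, 0, 0, 0, 0, 0]
  ],
  "grip": 1
}}

```text
time: 2.25
eef_pos: [0.246, -0.4919, 0.2156]
ee_rot: [0.0, 1.0, 0.0, 0.0]
contact_force: [0.8, -0.0, -0.5]
opening: 0.998
finger_force: 0.0
```

View pics/scene1.png

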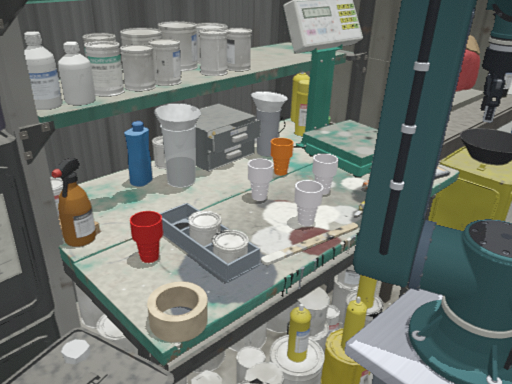

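The scene view shows a shelf at the back. I'll triangulate its front edge to know my clearance.

```bash
python3 - <<'E'
from h import *
for z in [.25,.3,.35,.4,.45,.5]:
    print(z, proj('scene',[ray('top',(u,70),z) for u in (120,300)]).round(), ray('top',(120,70),z).round(3),ray('top',(300,70),z).round(3))
E
```

```text
0.25 [[ 86. 124.]
 [225.  92.]] [0.787 0.286 0.25 ] [ 0.785 -0.107  0.25 ]
0.3 [[ 96. 103.]
 [228.  76.]] [0.764 0.267 0.3  ] [ 0.762 -0.099  0.3  ]
0.35 [[107.  80.]
 [232.  58.]] [0.74  0.248 0.35 ] [ 0.738 -0.092  0.35 ]
0.4 [[119.  56.]
 [236.  39.]] [0.717 0.229 0.4  ] [ 0.715 -0.084  0.4  ]
0.45 [[131.  30.]
 [240.  18.]] [0.693 0.21  0.45 ] [ 0.692 -0.076  0.45 ]
0.5 [[143.   3.]
 [245.  -4.]] [0.67 0.19 0.5 ] [ 0.669 -0.068  0.5  ]
```

Emit:
{"op": "play_rows", "data": {
  "deltas": [
    [0.915, -0.744, 0, 0, 0, 0],
    [0.915, -0.744, 0, 0, 0, 0],
    [0.915, -0.744, 0, 0, 0, 0],
    [0.915, -0.744, 0, 0, 0, 0],
    [0.915, -0.744, 0, 0, 0, 0],
    [0.915, -0.744, 0, 0, 0, 0],
    [0.915, -0.744, 0, 0, 0, 0],
    [0.915, -0.744, 0, 0, 0, 0]
  ]
}}

```text
time: 3.05
eef_pos: [0.3931, -0.3722, 0.2157]
ee_rot: [0.0, 1.0, 0.001, 0.0]
contact_force: [-0.1, -0.2, 0.8]
opening: 1.0
finger_force: 0.0
```

Emit:
{"op": "play_rows", "data": {
  "deltas": [
    [0.915, -0.744, 0, 0, 0, 0],
    [0.915, -0.744, 0, 0, 0, 0],
    [0.915, -0.744, 0, 0, 0, 0],
    [0.915, -0.744, 0, 0, 0, 0],
    [0.915, -0.744, 0, 0, 0, 0],
    [0.915, -0.744, 0, 0, 0, 0],
    [0.6, -0.4, 0, 0, 0, 0],
    [0, 0, 0, 0, 0, 0]
  ]
}}

```text
time: 3.85
eef_pos: [0.5152, -0.2746, 0.2153]
ee_rot: [-0.0, 1.0, 0.002, -0.0]
contact_force: [0.3, -1.2, -1.1]
opening: 1.001
finger_force: 0.0
```

```bash
cat >> h.py <<'E'
def look(x,y,f,z0=0,thing='cup_a'):
    o=env.get_obs();c=cam('wrist');im=env.get_image('wrist');save(im,f)
    print(o['eef_pos'].round(4))
    for d in env.trace(thing,'wrist')[:3]:
        p,q=fit('wrist',d['pixels'],x,y,c,z0);print(np.round(d['rect']),round(d['confidence'],2),p.round(4),round(q,3))
    return im,c
E
python3 -c "
from h import *
look(.539,-.254,'w1.png')"
```

```text
[ 0.5152 -0.2746  0.2153]
[ 58. 190.  88.  68.] 0.87 [ 0.529 -0.264] 0.0
[201. 131.  64.  65.] 0.87 [ 0.5358 -0.2533] 0.965
[ 21.  27. 105.  78.] 0.61 [ 0.529 -0.264] 0.0
```

View pics/w1.png

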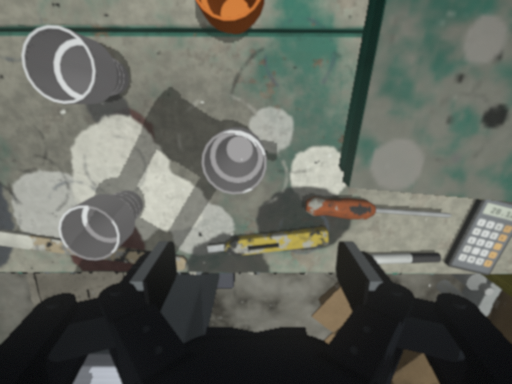

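The wrist view shows white cup C at (233,160). The other two white cups are at (75,65) and (100,225), and the orange cup at the top edge (230,10). C measures about (0.5365, -0.2533).

Emit:
{"op": "play_rows", "data": {
  "deltas": [
    [0.53, -0.53, 0, 0, 0, 0],
    [0.53, -0.52, 0, 0, 0, 0],
    [0, 0, 0.5, 0, 0, 0],
    [0, 0, 1, 0, 0, 0],
    [0, 0, 0.5, 0, 0, 0],
    [0, 0, 0, 0, 0, 0]
  ]
}}

```text
time: 4.55
eef_pos: [0.534, -0.2538, 0.1726]
ee_rot: [-0.001, 1.0, 0.0, -0.002]
contact_force: [-0.3, -0.2, 0.4]
opening: 1.002
finger_force: 0.0
```

```bash
python3 -c "
from h import *
look(.537,-.2535,'w2.png')"
```

```text
[ 0.534  -0.2538  0.1726]
[ 55. 214.  93.  83.] 0.87 [ 0.527  -0.2635] 0.0
[211.   1.  80.  42.] 0.76 [ 0.527  -0.2635] 0.0
[ 10.  39. 122.  88.] 0.73 [ 0.527  -0.2635] 0.0
```

Emit:
{"op": "play_rows", "data": {
  "deltas": [
    [0.13, 0, 0, 0, 0, 0],
    [0, 0, 0.9, 0, 0, 0],
    [0, 0, 1, 0, 0, 0],
    [0, 0, 1, 0, 0, 0],
    [0, 0, 1, 0, 0, 0],
    [0, 0, 0.58, 0, 0, 0],
    [0, 0, 0, 0, 0, 0]
  ]
}}

```text
time: 5.35
eef_pos: [0.5372, -0.2541, 0.0845]
ee_rot: [-0.001, 1.0, 0.0, -0.001]
contact_force: [0.2, 0.3, -0.1]
opening: 1.001
finger_force: 0.0
```

Emit:
{"op": "play_rows", "data": {
  "deltas": [
    [0, 0, 0, 0, 0, 0],
    [0, 0, 0, 0, 0, 0],
    [0, 0, 0, 0, 0, 0],
    [0, 0, 0, 0, 0, 0],
    [0, 0, 0, 0, 0, 0],
    [0, 0, 0, 0, 0, 0]
  ],
  "grip": 0,
  "squeeze": 25
}}

```text
time: 5.95
eef_pos: [0.538, -0.2546, 0.0862]
ee_rot: [0.0, 1.0, 0.0, 0.0]
contact_force: [0.1, -0.5, 0.2]
opening: 0.005
finger_force: 0.0
```

```bash
sed -i "s/'wrist')\[:3\]/'wrist')/; s/;print(np.round(d\['rect'\])/;q>.3 and print(np.round(d['rect'])/" h.py; python3 -c "
from h import *
look(.537,-.2535,'w2.png')"
```

```text
[ 0.538  -0.2546  0.0862]
[195. 175. 111. 102.] 0.72 [ 0.5366 -0.2533] 0.668
```

The gripper shut on nothing, so I'll look.

View pics/w2.png

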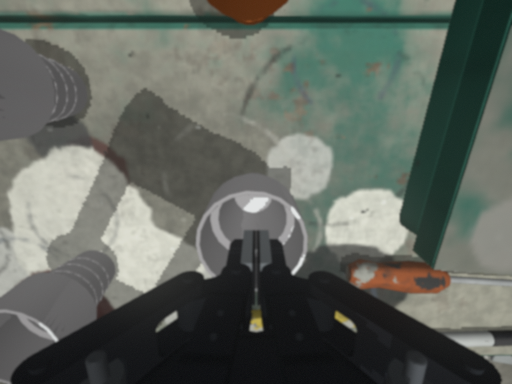

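```bash
python3 -c "
from h import *
im=env.get_image('scene');save(cv2.resize(im[110:250,220:400],(720,560)),'s3.png');print(env.get_obs()['eef_pos'],env.get_obs()['opening'])"
```

```text
[ 0.53794136 -0.25454615  0.08602173] -0.0008512098400543444
```

View pics/s3.png

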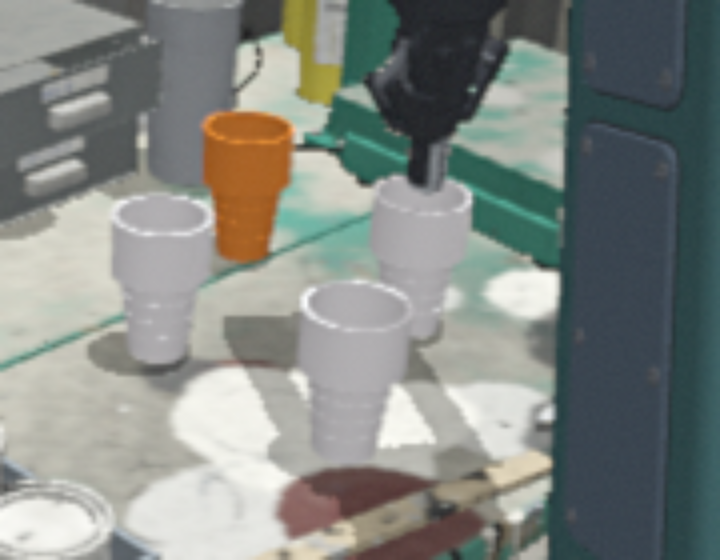

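The fingers closed above the rim without touching it, and the cup hasn't moved. I'll check where the tips really are against the reported TCP.

```bash
python3 - <<'E'
from h import *
o=env.get_obs();p=o['eef_pos'];print(p,o['qpos'].round(3),o['ee_rot'].round(4))
for z in [.067,.085,.1,.11]:
    P=[p[0],p[1],z];print(z,'scene',((proj('scene',P)-[220,110])*4).round(),'wrist',proj('wrist',P).round())
K,e,M=cam('wrist');print('wrist eye',e,M.round(3).tolist())
print('rim scene',((proj('scene',ring(.5366,-.2533,.0318,.1))-[220,110])*4)[::10].round().tolist())
print('rim wrist',proj('wrist',ring(.5366,-.2533,.0318,.1))[::10].round().tolist())
E
```

```text
[ 0.53794136 -0.25454615  0.08602173] [-0.537  0.245  1.45  -0.     1.447  1.033] [ 0.e+00  1.e+00  1.e-04 -0.e+00]
0.067 scene [[418. 235.]] wrist [[254. 219.]]
0.085 scene [[421. 211.]] wrist [[254. 230.]]
0.1 scene [[423. 191.]] wrist [[254. 241.]]
0.11 scene [[424. 177.]] wrist [[254. 250.]]
wrist eye [ 0.61228956 -0.25555846  0.24346155] [[0.001, -0.955, -0.296], [-1.0, -0.0, -0.001], [0.001, 0.296, -0.955]]
rim scene [[387.0, 177.0], [393.0, 204.0], [461.0, 207.0], [453.0, 179.0]]
rim wrist [[251.0, 191.0], [197.0, 244.0], [252.0, 290.0], [306.0, 244.0]]
```

Both views put the shut fingertips at about z 0.10 while the TCP reads 0.086. The real pads sit roughly 35 mm higher than stated. I'll lift, reopen, and try lower in safe steps.

Emit:
{"op": "play_rows", "data": {
  "deltas": [
    [0, 0, -0.5, 0, 0, 0],
    [0, 0, -0.7, 0, 0, 0],
    [0, 0, -0.5, 0, 0, 0],
    [0, 0, 0, 0, 0, 0]
  ]
}}

```text
time: 6.5
eef_pos: [0.5396, -0.2555, 0.1236]
ee_rot: [0.002, 1.0, 0.0, 0.003]
contact_force: [0.1, -0.3, -0.6]
opening: -0.0
finger_force: 0.0
```

Emit:
{"op": "play_rows", "data": {
  "deltas": [
    [-0.05, -0.05, 0, 0, 0, 0],
    [0, 0, 0, 0, 0, 0],
    [0, 0, 0, 0, 0, 0],
    [0, 0, 0, 0, 0, 0],
    [0, 0, 0, 0, 0, 0],
    [0, 0, 0, 0, 0, 0],
    [0, 0, 0, 0, 0, 0]
  ],
  "grip": 1
}}

```text
time: 7.2
eef_pos: [0.537, -0.2535, 0.12]
ee_rot: [0.0, 1.0, 0.0, -0.0]
contact_force: [0.5, -0.8, -0.5]
opening: 0.996
finger_force: 0.0
```

Emit:
{"op": "play_rows", "data": {
  "deltas": [
    [0, 0, 0.6, 0, 0, 0],
    [0, 0, 0.8, 0, 0, 0],
    [0, 0, 0.6, 0, 0, 0],
    [0, 0, 0.4, 0, 0, 0],
    [0, 0, 0.4, 0, 0, 0],
    [0, 0, 0, 0, 0, 0],
    [0, 0, 0, 0, 0, 0]
  ]
}}

```text
time: 7.9
eef_pos: [0.5371, -0.2536, 0.0642]
ee_rot: [0.0, 1.0, 0.0, 0.0]
contact_force: [-0.2, 0.5, -0.6]
opening: 1.003
finger_force: 0.0
```

Emit:
{"op": "play_rows", "data": {
  "deltas": [
    [0, 0, 0.35, 0, 0, 0],
    [0, 0, 0.35, 0, 0, 0],
    [0, 0, 0, 0, 0, 0],
    [0, 0, 0, 0, 0, 0]
  ]
}}

```text
time: 8.3
eef_pos: [0.5367, -0.2534, 0.0496]
ee_rot: [-0.0, 1.0, 0.0, -0.0]
contact_force: [0.4, -0.6, 0.5]
opening: 0.999
finger_force: 0.0
```

Emit:
{"op": "play_rows", "data": {
  "deltas": [
    [0, 0, 0, 0, 0, 0],
    [0, 0, 0, 0, 0, 0],
    [0, 0, 0, 0, 0, 0],
    [0, 0, 0, 0, 0, 0]
  ],
  "grip": 0,
  "squeeze": 25
}}

```text
time: 8.7
eef_pos: [0.5374, -0.2537, 0.0507]
ee_rot: [0.0, 1.0, 0.0, 0.001]
contact_force: [0.1, -0.9, 1.9]
opening: 0.779
finger_force: 28.2
```

It's gripped at opening 0.779 (66 mm). I'll lift it a little and look.

Emit:
{"op": "play_rows", "data": {
  "deltas": [
    [0, 0, -0.4, 0, 0, 0],
    [0, 0, -0.8, 0, 0, 0],
    [0, 0, -0.8, 0, 0, 0],
    [0, 0, -0.5, 0, 0, 0],
    [0, 0, 0, 0, 0, 0],
    [0, 0, 0, 0, 0, 0]
  ],
  "squeeze": 35
}}

```text
time: 9.3
eef_pos: [0.5368, -0.2535, 0.0998]
ee_rot: [-0.0, 1.0, 0.0, -0.0]
contact_force: [0.6, -0.1, -0.8]
opening: 0.768
finger_force: 39.1
```

```bash
python3 -c "
from h import *
im=env.get_image('scene');save(cv2.resize(im[110:250,240:400],(640,560)),'s4.png');o=env.get_obs();p=o['eef_pos'];print(p,o['opening'])
c=cam('scene')
for d in env.trace('cup_a','scene'):
  for z in (.03,.04,.05,.06):
    x,q=fit('scene',d['pixels'],p[0],p[1],c,z)
    if q>.3: print(z,x.round(4),round(q,3))
"
```

```text
[ 0.5364466  -0.25326922  0.09910187] 0.771333756810392
0.03 [ 0.4227 -0.0468] 0.909
0.04 [ 0.412  -0.0322] 0.884
0.03 [ 0.5628 -0.2901] 0.807
0.04 [ 0.5496 -0.2722] 0.804
0.05 [ 0.5358 -0.2533] 0.789
0.06 [ 0.5233 -0.2366] 0.76
```

View pics/s4.png

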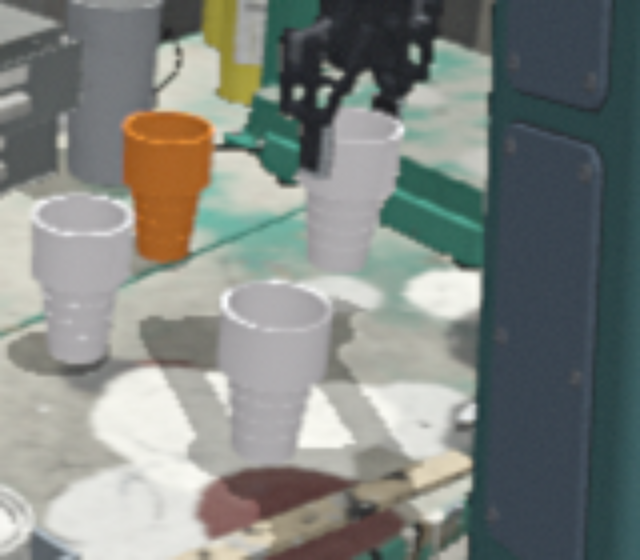

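The cup is lifted upright at (355,190) with the pads well on the collar, so the grip works. Next I raise it clear of the other cups and carry it to the bay.

Emit:
{"op": "play_rows", "data": {
  "deltas": [
    [0, 0, -0.6, 0, 0, 0],
    [0, 0, -1, 0, 0, 0],
    [0, 0, -1, 0, 0, 0],
    [0, 0, -1, 0, 0, 0],
    [0, 0, -0.9, 0, 0, 0],
    [0.1, -0.5, 0, 0, 0, 0],
    [0.2, -1, 0, 0, 0, 0],
    [0.2, -1, 0, 0, 0, 0]
  ]
}}

```text
time: 10.2
eef_pos: [0.5467, -0.2023, 0.189]
ee_rot: [-0.001, 1.0, -0.0, -0.001]
contact_force: [-0.3, 0.5, -1.4]
opening: 0.772
finger_force: 39.2
```

Emit:
{"op": "play_rows", "data": {
  "deltas": [
    [0.21, -1, 0, 0, 0, 0],
    [0.21, -1, 0, 0, 0, 0],
    [0.21, -1, 0, 0, 0, 0],
    [0.21, -1, 0, 0, 0, 0],
    [0.21, -1, 0, 0, 0, 0],
    [0.21, -1, 0, 0, 0, 0],
    [0.21, -1, 0, 0, 0, 0],
    [0.21, -1, 0, 0, 0, 0]
  ]
}}

```text
time: 11.0
eef_pos: [0.5799, -0.0418, 0.1887]
ee_rot: [-0.0, 1.0, 0.0, -0.001]
contact_force: [-0.4, 0.6, -0.5]
opening: 0.776
finger_force: 39.2
```

Emit:
{"op": "play_rows", "data": {
  "deltas": [
    [0.21, -1, 0, 0, 0, 0],
    [0.21, -1, 0, 0, 0, 0],
    [0.21, -1, 0, 0, 0, 0],
    [0.21, -1, 0, 0, 0, 0],
    [0.21, -1, 0, 0, 0, 0],
    [0.21, -1, 0, 0, 0, 0],
    [0.21, -1, 0, 0, 0, 0],
    [0, 0, 0, 0, 0, 0]
  ]
}}

```text
time: 11.8
eef_pos: [0.6092, 0.0997, 0.1884]
ee_rot: [-0.001, 1.0, 0.002, -0.001]
contact_force: [0.1, -0.9, -1.4]
opening: 0.773
finger_force: 39.2
```

```bash
python3 -c "
from h import *
c=cam('wrist');im=env.get_image('wrist');save(im,'w5.png');print(env.get_obs()['eef_pos'].round(4))
print('expect',proj('wrist',[.6212,.1604,.008],c).round())
for d in env.trace('pad','wrist'):
    m=d['pixels'].astype(np.uint8);k=max(cv2.findContours(m,0,2)[0],key=len);print(np.round(d['rect']),d['confidence'],ray('wrist',cv2.fitEllipse(k)[0],.008,c).round(4))
"
```

```text
[0.6091 0.0981 0.1886]
expect [[206. 159.]]
[181. 135.  49.  48.] 0.78 [0.6209 0.1603 0.008 ]
```

View pics/w5.png

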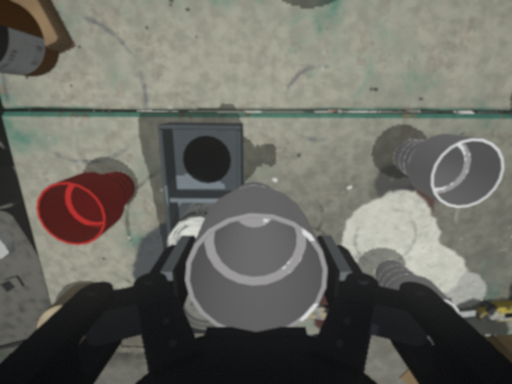

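The pad is at (206,158) and agrees with the earlier estimate. The held cup is upright at (257,270). Moving over the pad.

Emit:
{"op": "play_rows", "data": {
  "deltas": [
    [0.1, -0.6, 0, 0, 0, 0],
    [0.2, -1, 0, 0, 0, 0],
    [0.2, -1, 0, 0, 0, 0],
    [0.1, -0.5, 0, 0, 0, 0],
    [0, 0, 0, 0, 0, 0],
    [0, 0, 0, 0, 0, 0]
  ]
}}

```text
time: 12.5
eef_pos: [0.6218, 0.158, 0.1898]
ee_rot: [0.0, 1.0, -0.0, -0.0]
contact_force: [0.3, 0.3, -1.2]
opening: 0.774
finger_force: 39.2
```

```bash
python3 -c "
from h import *
look(.621,.16,'w6.png',.1386)
print([env.get_obs()['eef_pos'].round(4).tolist() for _ in range(2)])"
```

```text
[0.6218 0.158  0.1898]
[187. 184. 137. 148.] 0.65 [0.6203 0.1569] 0.947
[[0.6218, 0.1575, 0.19], [0.6218, 0.1575, 0.19]]
```

Emit:
{"op": "play_rows", "data": {
  "deltas": [
    [0.02, -0.15, 0, 0, 0, 0],
    [0, 0, 0.6, 0, 0, 0],
    [0, 0, 1, 0, 0, 0],
    [0, 0, 1, 0, 0, 0],
    [0, 0, 1, 0, 0, 0],
    [0, 0, 1, 0, 0, 0],
    [0, 0, 1, 0, 0, 0],
    [0, 0, 0.4, 0, 0, 0]
  ]
}}

```text
time: 13.4
eef_pos: [0.6202, 0.1609, 0.0662]
ee_rot: [0.001, 1.0, -0.0, -0.003]
contact_force: [0.0, -0.2, -1.0]
opening: 0.777
finger_force: 39.2
```

Emit:
{"op": "play_rows", "data": {
  "deltas": [
    [0, 0, 0.2, 0, 0, 0],
    [0, 0, 0.1, 0, 0, 0],
    [0, 0, 0.1, 0, 0, 0],
    [0, 0, 0.1, 0, 0, 0],
    [0, 0, 0, 0, 0, 0]
  ]
}}

```text
time: 13.9
eef_pos: [0.6226, 0.1615, 0.0605]
ee_rot: [-0.0, 1.0, 0.0, 0.0]
contact_force: [0.4, -0.1, -0.7]
opening: 0.774
finger_force: 39.2
```

Emit:
{"op": "play_rows", "data": {
  "deltas": [
    [0, 0, 0.05, 0, 0, 0],
    [0, 0, 0.05, 0, 0, 0],
    [0, 0, 0, 0, 0, 0]
  ]
}}

```text
time: 14.2
eef_pos: [0.6227, 0.1615, 0.0588]
ee_rot: [-0.0, 1.0, 0.0, 0.001]
contact_force: [-1.1, 0.7, 2.5]
opening: 0.773
finger_force: 39.4
```

Emit:
{"op": "play_rows", "data": {
  "deltas": [
    [0, 0, 0.05, 0, 0, 0],
    [0, 0, 0, 0, 0, 0]
  ]
}}

```text
time: 14.4
eef_pos: [0.623, 0.1615, 0.0587]
ee_rot: [-0.0, 1.0, 0.0, 0.001]
contact_force: [-1.2, 0.1, 5.1]
opening: 0.775
finger_force: 39.6
```

The cup touched down (5 N). Release and rise.

Emit:
{"op": "play_rows", "data": {
  "deltas": [
    [0, 0, 0, 0, 0, 0],
    [0, 0, 0, 0, 0, 0],
    [0, 0, 0, 0, 0, 0],
    [0, 0, 0, 0, 0, 0]
  ],
  "grip": 1
}}

```text
time: 14.8
eef_pos: [0.622, 0.1614, 0.0565]
ee_rot: [0.0, 1.0, 0.0, -0.0]
contact_force: [-0.3, 0.2, 0.5]
opening: 0.996
finger_force: 0.0
```

Emit:
{"op": "play_rows", "data": {
  "deltas": [
    [0, 0, -0.4, 0, 0, 0],
    [0, 0, -1, 0, 0, 0],
    [0, 0, -1, 0, 0, 0],
    [0, 0, -1, 0, 0, 0],
    [0, 0, -1, 0, 0, 0],
    [0, 0, -1, 0, 0, 0],
    [0, 0, -1, 0, 0, 0],
    [0, 0, 0, 0, 0, 0]
  ]
}}

```text
time: 15.6
eef_pos: [0.6242, 0.1618, 0.1898]
ee_rot: [-0.001, 1.0, 0.0, 0.004]
contact_force: [-0.3, 0.2, 0.8]
opening: 0.998
finger_force: 0.0
```

```bash
python3 -c "
from h import *
look(.621,.16,'w7.png',.008)
n='scene';c=cam(n);env.get_image(n)
for d in env.trace('cup_a',n):
    for g,z in [((.621,.16),.008),((.627,-.0955),0),((.459,-.0925),0)]:
        x,q=fit(n,d['pixels'],*g,c,z);q>.5 and print(n,z,x.round(4),round(q,3))
"
```

```text
[0.6242 0.1618 0.1898]
scene 0 [ 0.4581 -0.0923] 0.951
scene 0 [ 0.6269 -0.0949] 0.898
scene 0.008 [0.627  0.1603] 0.877
scene 0 [ 0.6942 -0.2498] 0.902
```

Emit:
{"op": "play_rows", "data": {
  "deltas": [
    [0, 0.5, 0, 0, 0, 0],
    [0, 1, 0, 0, 0, 0],
    [0, 1, 0, 0, 0, 0],
    [0, 1, 0, 0, 0, 0],
    [0, 0.5, 0, 0, 0, 0],
    [0, 0, 0, 0, 0, 0]
  ]
}}

```text
time: 16.4
eef_pos: [0.6221, 0.0798, 0.1842]
ee_rot: [0.0, 1.0, -0.001, -0.001]
contact_force: [0.8, 0.4, -0.4]
opening: 0.999
finger_force: 0.0
```

```bash
python3 -c "
from h import *
look(.621,.16,'w8.png',.008)
c=cam('wrist');env.get_image('wrist')
for d in env.trace('cup_b','wrist'):
    x,q=fit('wrist',d['pixels'],.627,-.0955,c);q>.5 and print('B',x.round(4),round(q,3))
"
```

```text
[0.6221 0.0798 0.1842]
[128. 150.  80.  79.] 0.85 [0.6226 0.1614] 0.969
[ 16. 183. 100.  76.] 0.72 [0.5867 0.2695] 0.909
B [ 0.6251 -0.0936] 0.959
```

Emit:
{"op": "play_rows", "data": {
  "deltas": [
    [0.02, 0.8, 0, 0, 0, 0],
    [0.03, 1, 0, 0, 0, 0],
    [0.03, 1, 0, 0, 0, 0],
    [0.03, 1, 0, 0, 0, 0],
    [0.03, 1, 0, 0, 0, 0],
    [0.03, 1, 0, 0, 0, 0],
    [0.03, 1, 0, 0, 0, 0],
    [0, 1, 0, 0, 0, 0]
  ]
}}

```text
time: 17.4
eef_pos: [0.6263, -0.0759, 0.185]
ee_rot: [0.0, 1.0, 0.0, 0.0]
contact_force: [-0.4, -0.7, 0.0]
opening: 1.0
finger_force: 0.0
```

Emit:
{"op": "play_rows", "data": {
  "deltas": [
    [0, 0.9, 0, 0, 0, 0],
    [0, 0, 0, 0, 0, 0],
    [0, 0, 0, 0, 0, 0]
  ]
}}

```text
time: 17.7
eef_pos: [0.6263, -0.0926, 0.185]
ee_rot: [-0.0, 1.0, -0.0, -0.0]
contact_force: [0.1, 1.0, -0.2]
opening: 1.002
finger_force: 0.0
```

```bash
python3 -c "
from h import *
look(.626,-.0945,'w9.png')"
```

```text
[ 0.6263 -0.0926  0.185 ]
[222. 152.  71.  74.] 0.75 [ 0.6253 -0.0951] 0.956
```

Aligned within 2 mm. Descend.

Emit:
{"op": "play_rows", "data": {
  "deltas": [
    [-0.03, 0.1, 0.4, 0, 0, 0],
    [0, 0, 1, 0, 0, 0],
    [0, 0, 1, 0, 0, 0],
    [0, 0, 1, 0, 0, 0],
    [0, 0, 1, 0, 0, 0],
    [0, 0, 1, 0, 0, 0],
    [0, 0, 0.7, 0, 0, 0],
    [0, 0, 0.4, 0, 0, 0]
  ]
}}

```text
time: 18.6
eef_pos: [0.6247, -0.0938, 0.0529]
ee_rot: [-0.0, 1.0, 0.001, -0.001]
contact_force: [-0.6, 0.8, -0.2]
opening: 1.0
finger_force: 0.0
```

Emit:
{"op": "play_rows", "data": {
  "deltas": [
    [0, 0, 0, 0, 0, 0],
    [0, 0, 0, 0, 0, 0],
    [0, 0, 0, 0, 0, 0],
    [0, 0, 0, 0, 0, 0],
    [0, 0, 0, 0, 0, 0]
  ],
  "grip": 0,
  "squeeze": 30
}}

```text
time: 19.1
eef_pos: [0.6261, -0.0946, 0.0557]
ee_rot: [0.0, 1.0, 0.0, 0.001]
contact_force: [0.1, 0.1, -0.6]
opening: 0.784
finger_force: 33.6
```

Emit:
{"op": "play_rows", "data": {
  "deltas": [
    [0, 0, -0.4, 0, 0, 0],
    [0, 0, -0.8, 0, 0, 0],
    [0, 0, -1, 0, 0, 0],
    [0, 0, -1, 0, 0, 0],
    [0, 0, -1, 0, 0, 0],
    [0, 0, -1, 0, 0, 0],
    [0, 0, -1, 0, 0, 0],
    [0, 0, -0.9, 0, 0, 0]
  ],
  "squeeze": 35
}}

```text
time: 19.9
eef_pos: [0.6262, -0.0946, 0.2003]
ee_rot: [0.0, 1.0, 0.0, 0.002]
contact_force: [0.1, -0.3, -0.8]
opening: 0.779
finger_force: 39.3
```

Emit:
{"op": "play_rows", "data": {
  "deltas": [
    [0, -0.7, 0, 0, 0, 0],
    [-0.03, -1, 0, 0, 0, 0],
    [-0.03, -1, 0, 0, 0, 0],
    [-0.03, -1, 0, 0, 0, 0],
    [-0.03, -1, 0, 0, 0, 0],
    [-0.03, -1, 0, 0, 0, 0],
    [0, -1, 0, 0, 0, 0],
    [0, -1, 0, 0, 0, 0]
  ]
}}

```text
time: 20.7
eef_pos: [0.6221, 0.0615, 0.1967]
ee_rot: [-0.0, 1.0, 0.001, -0.0]
contact_force: [-0.3, 0.0, 0.3]
opening: 0.783
finger_force: 39.3
```

Emit:
{"op": "play_rows", "data": {
  "deltas": [
    [0, -1, 0, 0, 0, 0],
    [0, -1, 0, 0, 0, 0],
    [0, -1, 0, 0, 0, 0],
    [0, -1, 0, 0, 0, 0],
    [0, -0.9, 0, 0, 0, 0],
    [0, 0, 0, 0, 0, 0],
    [0, 0, 0, 0, 0, 0]
  ]
}}

```text
time: 21.4
eef_pos: [0.6224, 0.1579, 0.1968]
ee_rot: [0.0, 1.0, 0.001, -0.0]
contact_force: [-0.4, -0.7, 0.2]
opening: 0.783
finger_force: 39.3
```

```bash
python3 -c "
from h import *
z=env.get_obs()['eef_pos'][2]
look(.622,.16,'w10.png',z-.0545);print(env.get_obs()['eef_pos'])"
```

```text
[0.6224 0.1579 0.1968]
[188. 180. 139. 150.] 0.76 [0.6224 0.1568] 0.948
[0.62264716 0.15683856 0.19688898]
```

Emit:
{"op": "play_rows", "data": {
  "deltas": [
    [0, -0.2, 0, 0, 0, 0],
    [0, 0, 0.5, 0, 0, 0],
    [0, 0, 0.8, 0, 0, 0],
    [0, 0, 0.8, 0, 0, 0],
    [0, 0, 0.6, 0, 0, 0],
    [0, 0, 0.4, 0, 0, 0],
    [0, 0, 0, 0, 0, 0]
  ]
}}

```text
time: 22.2
eef_pos: [0.6218, 0.1611, 0.133]
ee_rot: [0.0, 1.0, -0.0, -0.002]
contact_force: [-0.4, -0.5, -1.6]
opening: 0.778
finger_force: 39.3
```

Emit:
{"op": "play_rows", "data": {
  "deltas": [
    [0, 0, 0.4, 0, 0, 0],
    [0, 0, 0.4, 0, 0, 0],
    [0, 0, 0.2, 0, 0, 0],
    [0, 0, 0.2, 0, 0, 0],
    [0, 0, 0, 0, 0, 0]
  ]
}}

```text
time: 22.7
eef_pos: [0.6223, 0.1614, 0.1102]
ee_rot: [0.0, 1.0, 0.0, -0.001]
contact_force: [-0.1, -0.2, -1.0]
opening: 0.779
finger_force: 39.3
```

Emit:
{"op": "play_rows", "data": {
  "deltas": [
    [0, 0, 0.1, 0, 0, 0],
    [0, 0, 0.1, 0, 0, 0],
    [0, 0, 0.05, 0, 0, 0],
    [0, 0, 0, 0, 0, 0]
  ]
}}

```text
time: 23.1
eef_pos: [0.6226, 0.1615, 0.1059]
ee_rot: [0.0, 1.0, 0.0, -0.0]
contact_force: [0.3, -0.7, -1.1]
opening: 0.78
finger_force: 39.3
```

Emit:
{"op": "play_rows", "data": {
  "deltas": [
    [0, 0, 0.05, 0, 0, 0],
    [0, 0, 0.05, 0, 0, 0],
    [0, 0, 0, 0, 0, 0]
  ]
}}

```text
time: 23.4
eef_pos: [0.6231, 0.1614, 0.1049]
ee_rot: [0.0, 1.0, 0.0, 0.001]
contact_force: [-1.3, -1.0, 2.4]
opening: 0.779
finger_force: 39.6
```

Emit:
{"op": "play_rows", "data": {
  "deltas": [
    [0, 0, 0.05, 0, 0, 0],
    [0, 0, 0.03, 0, 0, 0],
    [0, 0, 0, 0, 0, 0]
  ]
}}

```text
time: 23.7
eef_pos: [0.6236, 0.1612, 0.1049]
ee_rot: [0.0, 1.0, 0.0, 0.002]
contact_force: [-1.1, -1.3, 7.9]
opening: 0.778
finger_force: 40.0
```

Emit:
{"op": "play_rows", "data": {
  "deltas": [
    [0, 0, 0, 0, 0, 0],
    [0, 0, 0, 0, 0, 0],
    [0, 0, 0, 0, 0, 0],
    [0, 0, 0, 0, 0, 0]
  ],
  "grip": 1
}}

```text
time: 24.1
eef_pos: [0.6223, 0.1615, 0.1016]
ee_rot: [0.0, 1.0, 0.0, -0.001]
contact_force: [-0.1, -0.4, -0.2]
opening: 0.997
finger_force: 0.0
```

Emit:
{"op": "play_rows", "data": {
  "deltas": [
    [0, 0, -0.4, 0, 0, 0],
    [0, 0, -1, 0, 0, 0],
    [0, 0, -1, 0, 0, 0],
    [0, 0, -1, 0, 0, 0],
    [0, 0, -1, 0, 0, 0],
    [0, 0, -1, 0, 0, 0],
    [0, 0, 0, 0, 0, 0]
  ]
}}

```text
time: 24.8
eef_pos: [0.6244, 0.1618, 0.2152]
ee_rot: [-0.001, 1.0, 0.0, 0.004]
contact_force: [-0.3, -0.7, 0.5]
opening: 1.001
finger_force: 0.0
```

The second cup seated with 8 N at the expected height. I move aside, check the stack, then go for cup A.

Emit:
{"op": "play_rows", "data": {
  "deltas": [
    [0, 0.5, 0, 0, 0, 0],
    [0, 1, 0, 0, 0, 0],
    [0, 1, 0, 0, 0, 0],
    [0, 1, 0, 0, 0, 0],
    [0, 0.5, 0, 0, 0, 0],
    [0, 0, 0, 0, 0, 0]
  ]
}}

```text
time: 25.4
eef_pos: [0.6222, 0.0798, 0.209]
ee_rot: [0.0, 1.0, -0.001, -0.001]
contact_force: [0.2, 0.7, -0.2]
opening: 0.998
finger_force: 0.0
```

```bash
cat >> h.py <<'E'
def stack(n,zt,x,y):  # fit top ring height & place: silhouette of upper collar region via rim ellipse of white mask
    c=cam(n);im=env.get_image(n)
    for d in env.trace('cup_a',n):
        for z in zt:
            p,q=fit(n,d['pixels'],x,y,c,z)
            if q>.3: print(n,np.round(d['rect']),z,p.round(4),round(q,3))
E
python3 -c "
from h import *
print(env.get_obs()['eef_pos']);stack('wrist',[.04,.05,.06],.622,.161);stack('scene',[.05],.622,.161)"
```

```text
[0.62221027 0.07980384 0.20897315]
wrist [118. 154.  90.  83.] 0.04 [0.6193 0.1643] 0.956
wrist [118. 154.  90.  83.] 0.05 [0.6232 0.1601] 0.952
wrist [118. 154.  90.  83.] 0.06 [0.6258 0.1549] 0.878
wrist [ 39. 181.  80.  67.] 0.04 [0.5977 0.2427] 0.702
wrist [ 39. 181.  80.  67.] 0.05 [0.6008 0.2352] 0.65
wrist [ 39. 181.  80.  67.] 0.06 [0.6061 0.2251] 0.602
scene [168. 195.  25.  31.] 0.05 [0.5734 0.198 ] 0.519
scene [165. 168.  32.  31.] 0.05 [0.6269 0.1596] 0.66
```

Emit:
{"op": "play_rows", "data": {
  "deltas": [
    [-0.3, 0.3, 0, 0, 0, 0],
    [-0.95, 1, 0, 0, 0, 0],
    [-0.95, 1, 0, 0, 0, 0],
    [-0.95, 1, 0, 0, 0, 0],
    [-0.95, 1, 0, 0, 0, 0],
    [-0.95, 1, 0, 0, 0, 0],
    [-0.95, 1, 0, 0, 0, 0],
    [-0.95, 1, 0, 0, 0, 0]
  ]
}}

```text
time: 26.4
eef_pos: [0.4826, -0.0649, 0.2106]
ee_rot: [0.0, 1.0, 0.001, 0.0]
contact_force: [0.3, -0.2, 0.6]
opening: 0.998
finger_force: 0.0
```

Emit:
{"op": "play_rows", "data": {
  "deltas": [
    [-0.9, 1, 0.2, 0, 0, 0],
    [-0.3, 0.3, 0.3, 0, 0, 0],
    [0, 0, 0.5, 0, 0, 0],
    [0, 0, 0.5, 0, 0, 0],
    [0, 0, 0, 0, 0, 0]
  ]
}}

```text
time: 26.9
eef_pos: [0.459, -0.0894, 0.1779]
ee_rot: [-0.001, 1.0, 0.001, -0.002]
contact_force: [-0.5, 0.5, -0.7]
opening: 0.999
finger_force: 0.0
```

```bash
python3 -c "
from h import *
look(.459,-.0925,'w12.png')"
```

```text
[ 0.459  -0.0894  0.1779]
[223. 152.  72.  77.] 0.61 [ 0.4572 -0.0924] 0.942
```

Stack fit: (0.623, 0.1605) at nested height. Grasp cup A.

Emit:
{"op": "play_rows", "data": {
  "deltas": [
    [-0.06, 0.13, 0.3, 0, 0, 0],
    [0, 0, 1, 0, 0, 0],
    [0, 0, 1, 0, 0, 0],
    [0, 0, 1, 0, 0, 0],
    [0, 0, 1, 0, 0, 0],
    [0, 0, 1, 0, 0, 0],
    [0, 0, 0.5, 0, 0, 0],
    [0, 0, 0.37, 0, 0, 0]
  ]
}}

```text
time: 27.8
eef_pos: [0.4584, -0.093, 0.0562]
ee_rot: [-0.0, 1.0, 0.0, -0.0]
contact_force: [-0.3, -0.1, -0.6]
opening: 0.998
finger_force: 0.0
```

Emit:
{"op": "play_rows", "data": {
  "deltas": [
    [0, 0, 0, 0, 0, 0],
    [0, 0, 0, 0, 0, 0],
    [0, 0, 0, 0, 0, 0],
    [0, 0, 0, 0, 0, 0],
    [0, 0, 0, 0, 0, 0]
  ],
  "grip": 0,
  "squeeze": 30
}}

```text
time: 28.3
eef_pos: [0.4589, -0.0933, 0.0575]
ee_rot: [0.0, 1.0, 0.0, 0.0]
contact_force: [-0.3, -1.7, 1.2]
opening: 0.783
finger_force: 33.7
```

Emit:
{"op": "play_rows", "data": {
  "deltas": [
    [0, 0, -0.5, 0, 0, 0],
    [0, 0, -1, 0, 0, 0],
    [0, 0, -1, 0, 0, 0],
    [0, 0, -1, 0, 0, 0],
    [0, 0, -1, 0, 0, 0],
    [0, 0, -1, 0, 0, 0],
    [0, 0, -1, 0, 0, 0],
    [0, 0, -1, 0, 0, 0]
  ],
  "squeeze": 35
}}

```text
time: 29.1
eef_pos: [0.4585, -0.0931, 0.2087]
ee_rot: [0.0, 1.0, 0.0, 0.0]
contact_force: [0.2, -0.0, -1.3]
opening: 0.78
finger_force: 39.2
```

Emit:
{"op": "play_rows", "data": {
  "deltas": [
    [0, 0, -1, 0, 0, 0],
    [0, 0, -0.7, 0, 0, 0],
    [0.5, -0.6, 0, 0, 0, 0],
    [0.7, -1, 0, 0, 0, 0],
    [0.7, -1, 0, 0, 0, 0],
    [0.7, -1, 0, 0, 0, 0],
    [0.7, -1, 0, 0, 0, 0],
    [0.7, -1, 0, 0, 0, 0]
  ]
}}

```text
time: 29.9
eef_pos: [0.5389, 0.0197, 0.2412]
ee_rot: [0.0, 1.0, 0.0, -0.0]
contact_force: [-0.4, -0.6, -0.7]
opening: 0.779
finger_force: 39.2
```

Emit:
{"op": "play_rows", "data": {
  "deltas": [
    [0.7, -1, 0, 0, 0, 0],
    [0.7, -1, 0, 0, 0, 0],
    [0.7, -1, 0, 0, 0, 0],
    [0.7, -1, 0, 0, 0, 0],
    [0.7, -1, 0, 0, 0, 0],
    [0.6, -1, 0, 0, 0, 0],
    [0, 0, 0, 0, 0, 0],
    [0, 0, 0, 0, 0, 0]
  ]
}}

```text
time: 30.7
eef_pos: [0.6203, 0.139, 0.2406]
ee_rot: [0.0, 1.0, 0.001, -0.001]
contact_force: [-1.1, 0.1, -0.0]
opening: 0.784
finger_force: 39.2
```

```bash
python3 -c "
from h import *
z=env.get_obs()['eef_pos'][2]
look(.622,.14,'w13.png',z-.0565);print(env.get_obs()['eef_pos'])"
```

```text
[0.6203 0.139  0.2406]
[188. 178. 134. 146.] 0.74 [0.6196 0.1379] 0.948
[0.62019171 0.13820288 0.24114874]
```

Emit:
{"op": "play_rows", "data": {
  "deltas": [
    [0.08, -0.6, 0, 0, 0, 0],
    [0.07, -0.55, 0, 0, 0, 0],
    [0, 0, 0, 0, 0, 0],
    [0, 0, 0, 0, 0, 0]
  ]
}}

```text
time: 31.2
eef_pos: [0.6234, 0.1623, 0.241]
ee_rot: [0.0, 1.0, 0.001, -0.0]
contact_force: [0.4, 0.8, -0.4]
opening: 0.778
finger_force: 39.2
```

```bash
python3 -c "
from h import *
z=env.get_obs()['eef_pos'][2]
look(.622,.16,'w14.png',z-.0565)"
```

```text
[0.6234 0.1623 0.241 ]
[188. 179. 137. 146.] 0.75 [0.6228 0.1618] 0.946
```

Emit:
{"op": "play_rows", "data": {
  "deltas": [
    [0, 0.03, 0.5, 0, 0, 0],
    [0, 0, 0.8, 0, 0, 0],
    [0, 0, 0.8, 0, 0, 0],
    [0, 0, 0.6, 0, 0, 0],
    [0, 0, 0.4, 0, 0, 0],
    [0, 0, 0, 0, 0, 0]
  ]
}}

```text
time: 31.9
eef_pos: [0.6227, 0.161, 0.177]
ee_rot: [0.0, 1.0, -0.0, -0.002]
contact_force: [0.3, 0.3, -0.5]
opening: 0.778
finger_force: 39.2
```

Emit:
{"op": "play_rows", "data": {
  "deltas": [
    [0, 0, 0.4, 0, 0, 0],
    [0, 0, 0.4, 0, 0, 0],
    [0, 0, 0.2, 0, 0, 0],
    [0, 0, 0.2, 0, 0, 0],
    [0, 0, 0, 0, 0, 0]
  ]
}}

```text
time: 32.4
eef_pos: [0.6231, 0.1612, 0.1541]
ee_rot: [0.0, 1.0, 0.0, -0.001]
contact_force: [-0.0, -0.7, -0.1]
opening: 0.781
finger_force: 39.2
```

Emit:
{"op": "play_rows", "data": {
  "deltas": [
    [0, 0, 0.1, 0, 0, 0],
    [0, 0, 0.1, 0, 0, 0],
    [0, 0, 0, 0, 0, 0]
  ]
}}

```text
time: 32.7
eef_pos: [0.6234, 0.1613, 0.1508]
ee_rot: [0.0, 1.0, 0.0, -0.0]
contact_force: [-0.0, 0.1, -0.4]
opening: 0.783
finger_force: 39.2
```

Emit:
{"op": "play_rows", "data": {
  "deltas": [
    [0, 0, 0.05, 0, 0, 0],
    [0, 0, 0.05, 0, 0, 0],
    [0, 0, 0, 0, 0, 0]
  ]
}}

```text
time: 33.0
eef_pos: [0.6238, 0.1612, 0.1498]
ee_rot: [0.0, 1.0, 0.0, 0.001]
contact_force: [0.7, -0.4, 1.5]
opening: 0.776
finger_force: 39.3
```

Emit:
{"op": "play_rows", "data": {
  "deltas": [
    [0, 0, 0.05, 0, 0, 0],
    [0, 0, 0.05, 0, 0, 0],
    [0, 0, 0, 0, 0, 0]
  ]
}}

```text
time: 33.3
eef_pos: [0.6245, 0.1608, 0.1497]
ee_rot: [0.0, 1.0, -0.0, 0.002]
contact_force: [-0.4, -1.0, 6.6]
opening: 0.783
finger_force: 39.8
```

Emit:
{"op": "play_rows", "data": {
  "deltas": [
    [0, 0, 0, 0, 0, 0],
    [0, 0, 0, 0, 0, 0],
    [0, 0, 0, 0, 0, 0],
    [0, 0, 0, 0, 0, 0]
  ],
  "grip": 1
}}

```text
time: 33.7
eef_pos: [0.6232, 0.1614, 0.1462]
ee_rot: [0.0, 1.0, 0.0, -0.001]
contact_force: [-0.7, -0.3, 0.2]
opening: 1.002
finger_force: 0.0
```

Emit:
{"op": "play_rows", "data": {
  "deltas": [
    [0, 0, -0.4, 0, 0, 0],
    [0, 0, -1, 0, 0, 0],
    [0, 0, -1, 0, 0, 0],
    [0, 0, -1, 0, 0, 0],
    [0, 0, -0.8, 0, 0, 0],
    [0, 0, 0, 0, 0, 0]
  ]
}}

```text
time: 34.3
eef_pos: [0.6249, 0.1616, 0.2352]
ee_rot: [-0.001, 1.0, 0.0, 0.003]
contact_force: [0.8, -1.1, 0.3]
opening: 1.0
finger_force: 0.0
```

Emit:
{"op": "play_rows", "data": {
  "deltas": [
    [-0.3, 0.5, 0, 0, 0, 0],
    [-0.6, 1, 0, 0, 0, 0],
    [-0.6, 1, 0, 0, 0, 0],
    [-0.6, 1, 0, 0, 0, 0],
    [-0.6, 1, 0, 0, 0, 0],
    [-0.6, 1, 0, 0, 0, 0],
    [-0.6, 1, 0, 0, 0, 0],
    [0, 0, 0, 0, 0, 0]
  ]
}}

```text
time: 35.1
eef_pos: [0.5434, 0.0288, 0.2297]
ee_rot: [0.001, 1.0, -0.002, -0.002]
contact_force: [-0.7, -0.4, 1.2]
opening: 0.999
finger_force: 0.0
```

```bash
python3 -c "
from h import *
a=env.get_image('scene')[120:290,130:290];b=env.get_image('top')[125:255,120:240]
stack('top',[.092],.6225,.161)
a=cv2.resize(a,(480,510),interpolation=2);b=cv2.resize(b,(320,347),interpolation=2)
o=np.zeros((510,800,3),np.uint8);o[:,:480]=a;o[:347,480:]=b;save(o,'fin.png')
c=cam('scene')
for z in (.066,.108,.15,.192): print(z,((proj('scene',ring(.6226,.161,.033,z),c)-[130,120])*3)[[0,10,20,30]].round().tolist())"
```

```text
0.066 [[131.0, 245.0], [120.0, 275.0], [182.0, 277.0], [190.0, 247.0]]
0.108 [[128.0, 198.0], [117.0, 226.0], [180.0, 229.0], [188.0, 200.0]]
0.15 [[125.0, 148.0], [113.0, 176.0], [177.0, 178.0], [186.0, 150.0]]
0.192 [[121.0, 97.0], [110.0, 123.0], [175.0, 125.0], [184.0, 99.0]]
```

View pics/fin.png

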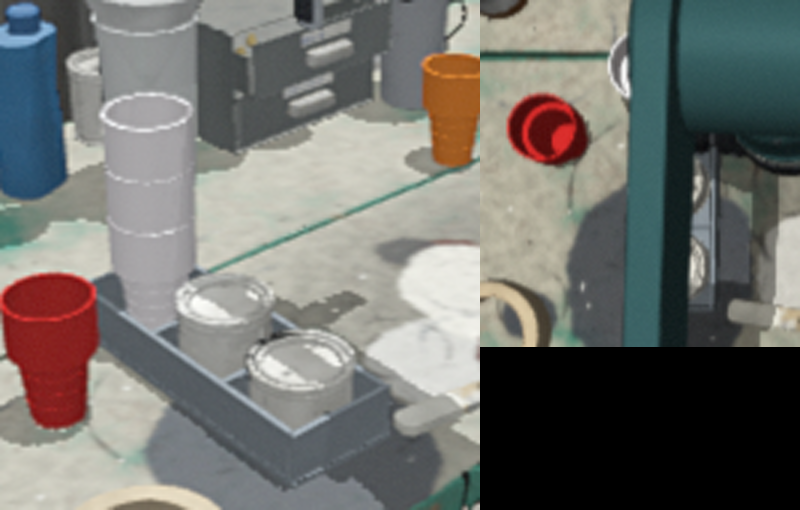

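The stack stands straight in the bay. The top rim is at about (147,112) in the crop, as predicted for z 0.192. The seams at about (150,180) and (152,230) are even, and both tins are standing. Handing in.

```bash
python3 -c "
from rig import env
print(env.finish_job())"
```

```text
the job is handed in; nothing more can be done
None
```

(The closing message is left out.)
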